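Tug-check the unlatched instrument case and snap its catch shut

TASK

Three equal instrument cases stand on the mat; on one of them the front catch was left sticking out, while on the other two it hangs shut against the front. Tug the lid of the unlatched case up by its handle about a finger's breadth to make sure it is loose, let it down again, then push its catch fully shut. The other two cases must be left latched.

Things in the scene. Friction and masses are not known exactly. Their poses are not given: they have to be found in the camera images.
- loose_case: The unlatched one of three equal grey plastic cases fixed to the mat, 110 (x) x 140 (y) x 64 mm high. Origin: centre of the underside; -x is the front with the catch (front wall at x -55 mm), z up. Black round bar handle on the lid, 10 mm thick, along y from -36 to +36 mm, axis at x -30, z 92 mm (28 mm above the lid's top), free below between its two end posts.
- loose_case_lid (a joint): Its lid, hinged along y at the back rim (x +55, z 48 mm in the case's frame). 0 is shut; grows as the front rises, to 0.9 rad; 0.1 rad lifts the handle about 8.5 mm and carries it 4 mm back. Starts shut but loose; weighs about 0.3 kg and falls shut when released.
- loose_case_catch (a joint): Its catch: black flap, 43 mm wide in y, 32 mm long, pivot along y on the lid's front edge at x -58, z 56 mm (case frame). 0 is shut: it hangs down to z 24 mm, outer face at x -67, lip at its end to x -70.5. Grows as its end swings out and up, 1.57 is level; starts near level. Light friction (under 1 N) keeps it where left. Shut, it hooks under a ledge on the box, so the lid must be down first.
- case_b_catch (a joint): Catch of one of the two latched cases, same kind: 0 is shut; it starts shut.
- case_c_catch (a joint): Catch of the other latched case, same kind: 0 is shut; it starts shut.

How it is judged:
By the outcome, as a careful person would: the job done as asked, in the order asked, and still so for the second after the job is handed in, with the robot touching nothing.
It also fails if it takes over 35 s, if anything falls off the work surface, if the arm or the gripper's body presses on something with over 40 N, if the wrist force passes 120 N, or if a joint passes its speed limit or range.

ROBOT

A 6-joint arm with a two-finger parallel gripper is mounted at the origin on a cart in front of the work surface, level with it; the furniture and walls round the work are solid. World frame = base frame: x ahead of the robot, y to its left, z up, the work surface at z = 0. Lengths are in m, angles in degrees, forces in N, time in s.
With the tool pointing down it reaches from about 0.375 to 0.825 m from the base axis. Payload 5.5 kg.
Tool frame: the origin (TCP) lies on the centre line of the jaws, within the pads' length; the fingertips stand 14 mm ahead of it and the grasp point (between the pads) lies 5 mm behind it (finger_overhang is the distance from the TCP to the fingertips, in m); z points along the fingers, y is the line along which they close (so a half turn about z gives the same grasp; the last joint's range is limited). The gripper opens to 85 mm and grips with 20 to 120 N. Pads are 22 mm wide; open, the fingers measure 114 mm over their backs; the gripper's body (76 mm by 85 mm) begins 54 mm behind the grasp point. The pads swing forward as they close: fully open they stand 13 mm farther back than shut.
Start: joints at [-65.947, 17.962, -2.699, 69.339, 0, 90], TCP at [0.245, -0.548, 0.245] pointing down, gripper open.
Joint ranges: [-152.73, 152.73], [-39.44, 99.34], [-58.76, 71.6], [-118.89, 123.64], [-81.53, 83.1], [-180, 180]. Speed limits (degrees/s): [136.94, 136.94, 172.46, 180, 180, 180].

INTERFACE

Orientations are given as [roll, pitch, yaw] about the fixed x, y, z axes, in that order (R = Rz(yaw) Ry(pitch) Rx(roll)).
In Python, from station import sense, get_image, finish_job, finger_overhang gives the robot as it stands.
- The arm moves only by the shell command python3 -m handwheel 'ROWS'. ROWS is JSON, a list of rows, each a list of 3 entries, a list of its own where there are three numbers: the turn, a rotation vector about the tool's x, y, z in rad, then the shift along the tool's x, y, z in mm, then the closure in counts, from 0 (fully open) to 255 (shut). In form: [[[ax, ay, az], [dx, dy, dz], gripper], ...]. A call has 1 to 20 rows; each row is the pose to reach, as a shift and turn from the pose commanded when the call began, along the tool's axes at that moment; what a row does not reach only later rows make up. A row lasts 1/10 s, in which the tool goes at most 50 mm and 8.59 degrees, less where a joint would pass 70% of its speed; a pose out of reach is approached as far as the arm can. A call with a gripper value outside its range is refused whole. The fingers move at their own pace and stop on an object; the grip force is fixed at half the most. Time passes only in rows, so rows that repeat a pose let the fingers close. It gives the time, the measured TCP pose, the force, the opening and the grip force at its end, in the units of the state.
- sense(): the state, without advancing time (a new reading comes with each control period).
- get_image(name): name is "scene" or "side" or "wrist"; returns a dict with "pixels" (400x640x3 uint8, blue, green, red), "z_map" (400x640 float32, m along the optical axis (not along the pixel's ray), 0 where there is no reading), "fx", "fy", "cx", "cy" (pixels), "extrinsics" (4x4, takes a point from world to camera coordinates). Camera axes: x right, y up, looking along -z (the intrinsics and any distortion apply to the point x, -y, -z); pixel columns grow to the right and rows downward; lengths in m; the calibration is good to about 2 mm. A picture is of the moment at which its call begins.
- finish_job(): hands the job in; it is judged then, once.
The state is a dict: "clock": time; "q": joint angles; "qvel": joint speeds; "joint_efforts": joint torques, N m; "tcp_pos": TCP position; "orientation": TCP orientation; "force": force on the tool from outside, world axes, zero at the start; "torque": the same for the moment, N m; "width": opening from 0.0 (shut) to 1.0 (fully open); "finger_force": force on a finger pad.
Only numpy, scipy, OpenCV 4.12 (cv2) and the standard library are available. Lean on these libraries where they do the work, as an engineer would, in place of code of your own. Each camera call takes 0.05 s, during which the arm holds its last target. There are 200 camera calls.

## Working session

There is one attempt and no reset: what is moved stays moved. The work goes in short steps, Python scripts to look and compute and a shell command to move; the robot and the scene stay as the last step left them, time stands still between calls to the robot, and variables do not carry over. Pictures are saved under pics/ and viewed, at most 10 in all, crops included, and the job is handed in when it is done.

```bash
mkdir -p pics; cat > h.py <<'E'
import numpy as np, cv2
from station import sense, get_image
def snap(n,f):
    d=get_image(n); cv2.imwrite(f'pics/{f}.png',d['pixels']); np.savez(f'pics/{f}.npz',**d); return d
def pt(f,u,v,r=1):
    d=np.load(f'pics/{f}.npz'); z=d['z_map'][v-r:v+r+1,u-r:u+r+1]; z=np.median(z[z>0])
    p=np.array([(u-d['cx'])/d['fx']*z,-(v-d['cy'])/d['fy']*z,-z,1]); return (np.linalg.inv(d['extrinsics'])@p)[:3]
E
python3 - <<'E'
from h import *
a=snap('scene','s0');b=snap('side','d0');print(sense())
E
```

```text
{'clock': 0.1, 'q': array([-6.59478019e+01,  1.80007349e+01, -2.74757410e+00,  6.93401804e+01,
        8.18238846e-04,  9.00001102e+01]), 'qvel': array([ 0.03953397, -0.13285773,  0.11656972,  0.07678801,  0.01618937,
        0.03512414]), 'joint_efforts': array([ 9.23189473e-04, -5.40764844e+01,  3.40542233e+01,  1.12216457e-02,
        5.29138811e-05,  1.12700266e-05]), 'tcp_pos': array([ 0.24434435, -0.54745246,  0.24452162]), 'orientation': array([-1.79911511e+02, -8.18067700e-04,  2.40520867e+01]), 'force': array([-0.6522532 , -0.09321277,  0.4400567 ]), 'torque': array([ 0.01409109,  0.03162096, -0.02475177]), 'finger_force': 0.0, 'width': 1.001546441443846}
```

View pics/s0.png

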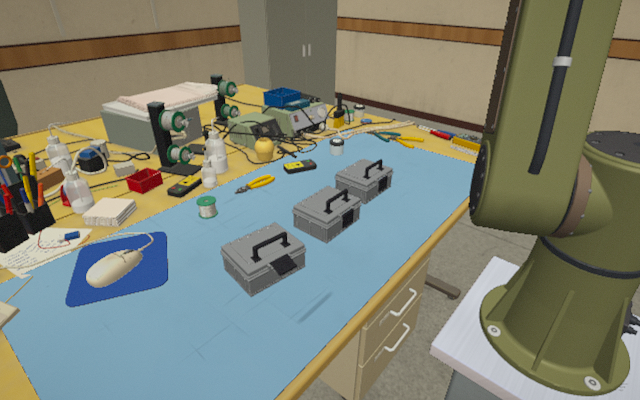

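View pics/d0.png

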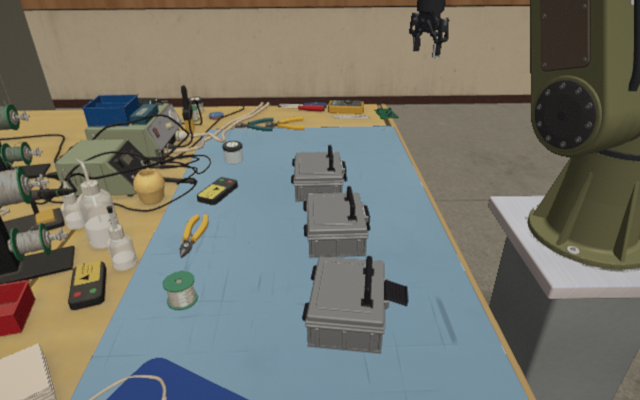

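The nearest case in both views has its catch out: scene catch at about (288,266), handle 253,250 to 289,232; side catch at (397,292), handle 368,262 to 366,303. I'll enlarge the side and scene views there.

```bash
python3 - <<'E'
from h import *
a=cv2.imread('pics/s0.png')[210:300,210:315];b=cv2.imread('pics/d0.png')[245:355,295:415]
a=cv2.resize(a,(400,343),interpolation=2);b=cv2.resize(b,(374,343),interpolation=2)
cv2.imwrite('pics/c0.png',np.hstack([a,b]))
for f,u,v in [('s0',253,249),('s0',289,231),('s0',271,238),('s0',288,267),('s0',222,250),('s0',262,225),('s0',304,249),('d0',369,265),('d0',366,300),('d0',397,292),('d0',316,260),('d0',310,316),('d0',385,318),('d0',384,262)]: print(f,u,v,pt(f,u,v).round(4))
# lid-top fit from both depth maps
P=[]
for f in('s0','d0'):
    d=np.load(f'pics/{f}.npz');v,u=np.mgrid[:400,:640];z=d['z_map']
    p=np.stack([(u-d['cx'])/d['fx']*z,-(v-d['cy'])/d['fy']*z,-z,np.ones_like(z)],-1)@np.linalg.inv(d['extrinsics']).T
    q=p[z>0][:,:3]; c=pt('d0',345,285); q=q[(np.linalg.norm(q[:,:2]-c[:2],axis=1)<.13)]
    top=q[abs(q[:,2]-.064)<.005]; print(f,len(top),cv2.minAreaRect((top[:,:2]*1000).astype('float32')))
    h=q[(q[:,2]>.085)&(q[:,2]<.12)]; print('handle',h.mean(0),h.max(0),h.min(0),cv2.fitLine(h[:,:2].astype('float32'),cv2.DIST_HUBER,0,.01,.01).ravel())
E
```

```text
s0 253 249 [0.4858 0.2666 0.0914]
s0 289 231 [ 0.569   0.0893 -0.0023]
s0 271 238 [0.4818 0.2226 0.0953]
s0 288 267 [0.4278 0.2301 0.0551]
s0 222 250 [0.5666 0.286  0.0572]
s0 262 225 [ 0.6396  0.1174 -0.002 ]
s0 304 249 [0.4468 0.1635 0.05  ]
d0 369 265 [0.4827 0.2108 0.0965]
d0 366 300 [0.4922 0.2659 0.0768]
d0 397 292 [0.4404 0.2327 0.0609]
d0 316 260 [ 0.5642  0.0737 -0.0008]
d0 310 316 [0.5734 0.2824 0.0632]
d0 385 318 [0.454  0.2279 0.0013]
d0 384 262 [0.4355 0.0836 0.    ]
s0 2095 ((498.5887451171875, 225.4134521484375), (140.17408752441406, 136.12335205078125), 81.07113647460938)
handle [0.480129   0.23065756 0.09230075] [0.48997743 0.26771152 0.09632129] [0.47109133 0.18721884 0.08503652] [0.14578283 0.98931664 0.48198822 0.24614577]
d0 4549 ((497.0313415527344, 224.12875366210938), (143.32713317871094, 146.0189208984375), 82.05467224121094)
handle [0.4862233  0.23377013 0.09504892] [0.49508229 0.26720999 0.09943617] [0.47559313 0.18688659 0.0851185 ] [0.1383761  0.99037975 0.4862233  0.23377013]
```

View pics/c0.png

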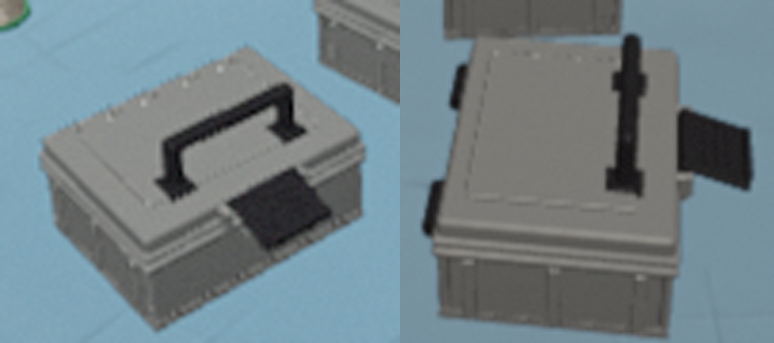

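```bash
python3 -m handwheel '[[[0,0,-1.009],[534,-611,30],0],[[0,0,-1.009],[534,-611,30],0],[[0,0,-1.009],[534,-611,30],0],[[0,0,-1.009],[534,-611,30],0],[[0,0,-1.009],[534,-611,30],0],[[0,0,-1.009],[534,-611,30],0],[[0,0,-1.009],[534,-611,30],0],[[0,0,-1.009],[534,-611,30],0],[[0,0,-1.009],[534,-611,30],0],[[0,0,-1.009],[534,-611,30],0],[[0,0,-1.009],[534,-611,30],0],[[0,0,-1.009],[534,-611,30],0],[[0,0,-1.009],[534,-611,30],0],[[0,0,-1.009],[534,-611,30],0],[[0,0,-1.009],[534,-611,30],0],[[0,0,-1.009],[534,-611,30],0],[[0,0,-1.009],[534,-611,30],0],[[0,0,-1.009],[534,-611,30],0],[[0,0,-1.009],[534,-611,30],0],[[0,0,-1.009],[534,-611,30],0]]'
python3 - <<'E'
from h import *
s=sense();print(s['clock'],s['tcp_pos'],s['orientation'],s['q'].round(1))
d=snap('wrist','w1')
v,u=np.mgrid[:400,:640];z=d['z_map']
p=np.stack([(u-d['cx'])/d['fx']*z,-(v-d['cy'])/d['fy']*z,-z,np.ones_like(z)],-1)@np.linalg.inv(d['extrinsics']).T
q=p[z>0][:,:3];h=q[(abs(q[:,2]-.092)<.01)&(np.linalg.norm(q[:,:2]-[.483,.228],axis=1)<.08)]
print(len(h),h.mean(0),h.max(0),h.min(0),cv2.fitLine(h[:,:2].astype('float32'),cv2.DIST_HUBER,0,.01,.01).ravel())
E
```

```text
clock: 2.1
tcp_pos: [0.4826, 0.2261, 0.2153]
orientation: [-180.0, 0.0, 81.8]
force: [-0.1, -0.6, 0.4]
width: 1.002
finger_force: 0.0
2.1 [0.48264525 0.22614009 0.21526946] [-1.79971187e+02  4.37715280e-02  8.17752140e+01] [ 25.1  11.6 -14.9  63.5  -0.  123.3]
1228 [0.48440444 0.23011349 0.0948664 ] [0.4939026  0.26705477 0.09771219] [0.47456159 0.18662485 0.08306101] [0.13750795 0.9905007  0.48440444 0.23011349]
```

View pics/w1.png

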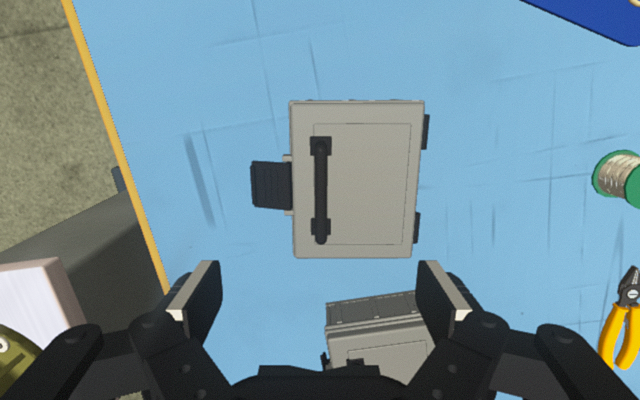

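Wrist view: handle along column 320 (rows 140–243), catch out at (270,185). The fit agrees with the earlier estimate, so I descend and grip.

```bash
python3 -m handwheel '[[[0,0,0],[1,1.5,40],0],[[0,0,0],[1,1.5,75],0],[[0,0,0],[1,1.5,100],0],[[0,0,0],[1,1.5,115],0],[[0,0,0],[1,1.5,123],0],[[0,0,0],[1,1.5,128],0],[[0,0,0],[1,1.5,128],0],[[0,0,0],[1,1.5,128],255],[[0,0,0],[1,1.5,128],255],[[0,0,0],[1,1.5,128],255],[[0,0,0],[1,1.5,128],255],[[0,0,0],[1,1.5,128],255],[[0,0,0],[1,1.5,128],255],[[0,0,0],[1,1.5,128],255],[[0,0,0],[1,1.5,128],255],[[0,0,0],[1,1.5,128],255]]'
```

```text
clock: 3.75
tcp_pos: [0.4846, 0.2286, 0.0876]
orientation: [-180.0, -0.0, 81.9]
force: [-2.4, -0.1, 5.3]
width: 0.091
finger_force: 58.6
```

```bash
python3 -m handwheel '[[[0.025,0,0],[0,1,-2.1],255],[[0.05,0,0],[0,2,-4.2],255],[[0.075,0,0],[0,3.2,-6.3],255],[[0.1,0,0],[0,4.3,-8.3],255],[[0.125,0,0],[0,5.5,-10.3],255],[[0.15,0,0],[0,6.8,-12.3],255],[[0.175,0,0],[0,8.1,-14.2],255],[[0.2,0,0],[0,9.4,-16.1],255],[[0.2,0,0],[0,9.4,-16.1],255],[[0.2,0,0],[0,9.4,-16.1],255],[[0.2,0,0],[0,9.4,-16.1],255]]'
python3 - <<'E'
from h import *
d=snap('side','d2');cv2.imwrite('pics/c2.png',cv2.resize(d['pixels'][200:360,270:450],(720,600)[:1]+(640*0+600,),interpolation=2))
E
```

```text
clock: 4.85
tcp_pos: [0.4934, 0.2274, 0.103]
orientation: [-168.5, -0.0, 81.9]
force: [-3.0, 2.4, -1.3]
width: 0.089
finger_force: 59.4
```

View pics/c2.png

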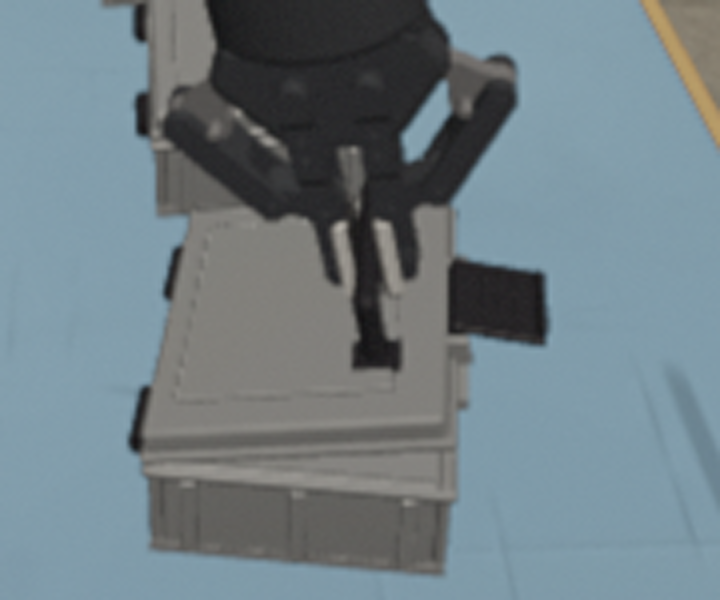

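Lid front is visibly raised (a gap at around (400,465)). I lower it, release and rise.

```bash
python3 -m handwheel '[[[-0.025,0,0],[0,-0.9,2.1],255],[[-0.05,0,0],[0,-1.8,4.2],255],[[-0.075,0,0],[0,-2.6,6.4],255],[[-0.1,0,0],[0,-3.5,8.7],255],[[-0.125,0,0],[0,-4.2,10.9],255],[[-0.15,0,0],[0,-4.8,13.1],255],[[-0.175,0,0],[0,-5.4,15.4],255],[[-0.2,0,0],[0,-6,17.6],255],[[-0.2,0,0],[0,-6,17.6],255],[[-0.2,0,0],[0,-6,17.6],255]]'
python3 -m handwheel '[[[0,0,0],[0,0,0],100],[[0,0,0],[0,0,0],100],[[0,0,0],[0,0,0],100],[[0,0,0],[0,0,0],100],[[0,0,0],[0,0,0],100],[[0,0,0],[0,0,-20],100],[[0,0,0],[0,0,-50],100],[[0,0,0],[0,0,-90],100],[[0,0,0],[0,0,-100],255],[[0,0,0],[0,0,-100],255]]'
python3 - <<'E'
from h import *
s=sense();print(s['tcp_pos'],s['orientation'],s['q'].round(1))
d=snap('side','d3');cv2.imwrite('pics/c3.png',cv2.resize(d['pixels'][230:360,280:440],(720,585),interpolation=2))
w=snap('wrist','w3')
E
```

```text
clock: 5.9
tcp_pos: [0.4846, 0.2286, 0.0876]
orientation: [180.0, -0.0, 81.9]
force: [-3.5, 2.0, 1.9]
width: 0.09
finger_force: 60.0
clock: 6.9
tcp_pos: [0.4863, 0.2291, 0.1893]
orientation: [179.8, -0.1, 81.9]
force: [0.0, 0.2, -0.7]
width: 0.277
finger_force: 0.0
[0.48625182 0.22906141 0.18927975] [ 1.79797857e+02 -1.23539189e-01  8.18595334e+01] [ 25.2  12.8 -17.   60.   -0.  123.4]
```

View pics/c3.png

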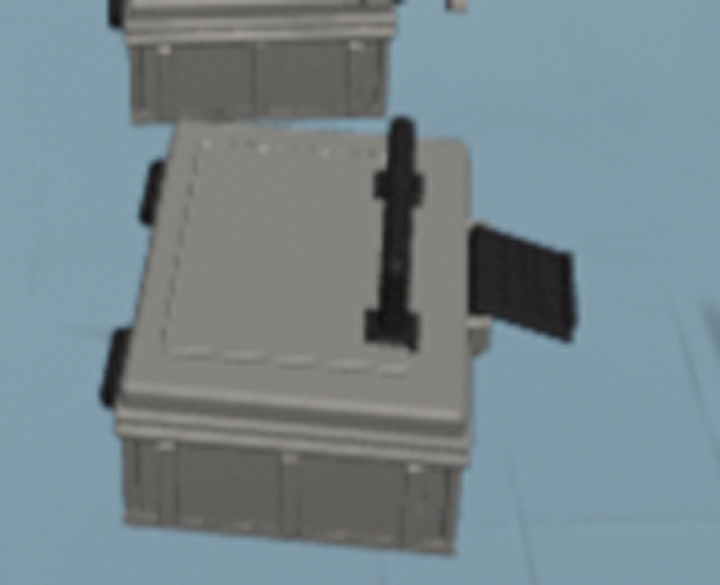

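Lid is down, catch still out at (520,280). Next I close the fingers and turn a quarter, so the narrow side faces the case, in front of and above the catch.

```bash
python3 -m handwheel '[[[0,0,-1.571],[-1,-61,0],255],[[0,0,-1.571],[-1,-61,0],255],[[0,0,-1.571],[-1,-61,0],255],[[0,0,-1.571],[-1,-61,0],255],[[0,0,-1.571],[-1,-61,0],255],[[0,0,-1.571],[-1,-61,0],255],[[0,0,-1.571],[-1,-61,0],255],[[0,0,-1.571],[-1,-61,0],255],[[0,0,-1.571],[-1,-61,0],255],[[0,0,-1.571],[-1,-61,0],255],[[0,0,-1.571],[-1,-61,20],255],[[0,0,-1.571],[-1,-61,40],255],[[0,0,-1.571],[-1,-61,60],255],[[0,0,-1.571],[-1,-61,60],255]]'
python3 - <<'E'
from h import *
s=sense();print(s['tcp_pos'],s['orientation'],s['q'].round(1),s['width'])
O=np.array([.5137,.2238]);x=np.array([.99,-.139]);y=np.array([.139,.99]);e=s['tcp_pos'][:2]-O;print(e@x,e@y)
d=snap('side','d4');cv2.imwrite('pics/c4.png',cv2.resize(d['pixels'][200:360,290:450],(600,600),interpolation=2))
E
```

```text
clock: 8.4
tcp_pos: [0.4211, 0.2343, 0.1232]
orientation: [-179.7, -0.4, 171.9]
force: [0.3, -0.3, -0.2]
width: -0.001
finger_force: 0.0
[0.42110652 0.23431069 0.12323854] [-179.72432461   -0.35661124  171.87312137] [ 29.1  10.8 -28.9  50.8  -0.   37.2] -0.0012431368281328086
-0.09312853454426802 -0.0024649109918678538
```

View pics/c4.png

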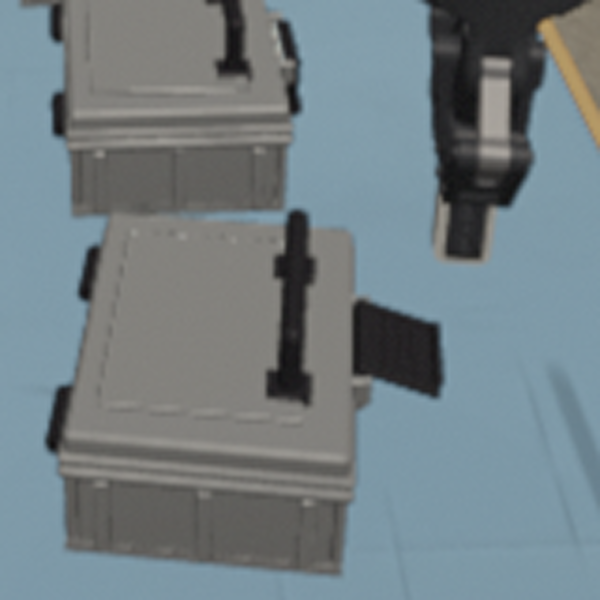

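```bash
python3 -m handwheel '[[[0,-0.12,0],[2,2,0],255],[[0,-0.24,0],[2,2,0],255],[[0,-0.35,0],[2,2,0],255],[[0,-0.35,0],[2,2,20],255],[[0,-0.35,0],[2,2,35],255],[[0,-0.35,0],[2,2,43],255],[[0,-0.35,0],[2,2,50],255],[[0,-0.35,0],[2,2,56],255],[[0,-0.35,0],[2,2,62],255],[[0,-0.35,0],[2,2,68],255],[[0,-0.35,0],[2,2,74],255],[[0,-0.35,0],[2,2,80],255],[[0,-0.35,0],[2,2,80],255]]'
python3 - <<'E'
from h import *
s=sense();print(s['tcp_pos'],s['orientation'],s['q'].round(1),s['width'])
O=np.array([.5137,.2238]);x=np.array([.99,-.139]);y=np.array([.139,.99]);e=s['tcp_pos'][:2]-O;print(e@x,e@y)
d=snap('side','d5');cv2.imwrite('pics/c5.png',cv2.resize(d['pixels'][230:350,310:430],(600,600),interpolation=2))
E
```

```text
clock: 9.75
tcp_pos: [0.422, 0.2379, 0.0464]
orientation: [-179.9, 20.0, 171.9]
force: [0.0, 0.4, 0.4]
width: 0.0
finger_force: 0.0
[0.42202721 0.23791165 0.04639969] [-179.93294466   19.99120038  171.89551921] [ 38.8   7.4 -49.4  19.3 -14.5  45.2] 0.0003179534811314031
-0.09271757803098025 0.00122802033469078
```

View pics/c5.png

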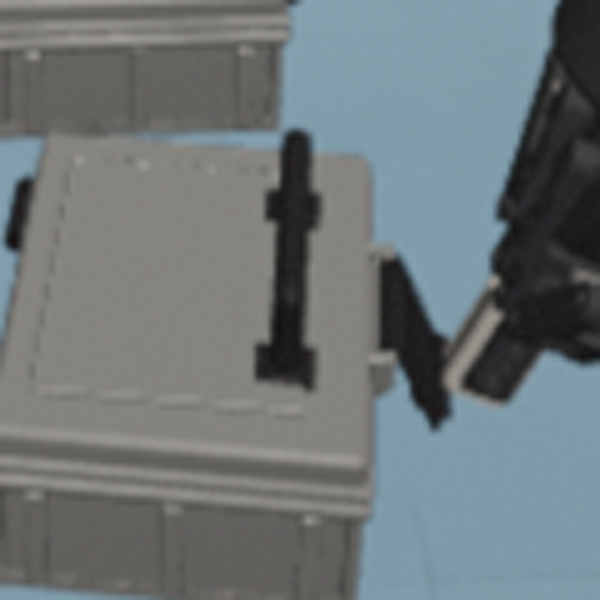

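Flap is swung down with the fingertip against it at (450,370). Now I push inward.

```bash
python3 -m handwheel '[[[0,0,0],[-2.8,0,1],255],[[0,0,0],[-5.6,0,2],255],[[0,0,0],[-7.5,0,2.7],255],[[0,0,0],[-9.4,0,3.4],255],[[0,0,0],[-10.3,0,3.8],255],[[0,0,0],[-10.3,0,3.8],255]]'
```

```text
clock: 10.4
tcp_pos: [0.4336, 0.2368, 0.0473]
orientation: [180.0, 20.1, 171.9]
force: [0.8, 0.9, -0.9]
width: -0.001
finger_force: 0.1
```

```bash
python3 -m handwheel '[[[0,0,0],[-0.9,0,0.3],255],[[0,0,0],[-1.9,0,0.7],255],[[0,0,0],[-1.9,0,0.7],255]]';  python3 -m handwheel '[[[0,0,0],[-0.9,0,0.3],255],[[0,0,0],[-1.9,0,0.7],255],[[0,0,0],[-1.9,0,0.7],255]]'
```

```text
clock: 10.7
tcp_pos: [0.4345, 0.2366, 0.047]
orientation: [180.0, 19.9, 171.9]
force: [-7.1, 0.2, 4.6]
width: 0.001
finger_force: 3.1
clock: 11.0
tcp_pos: [0.4348, 0.2365, 0.0465]
orientation: [180.0, 19.8, 172.0]
force: [-13.3, 2.6, 8.7]
width: -0.004
finger_force: 6.8
```

Firm contact. I back away, rise and look.

```bash
python3 -m handwheel '[[[0,0,0],[9.4,0,-3.4],255],[[0,0,0],[28,0,-10],255],[[0,0,0],[38,0,-14],255],[[0,0,0],[42,0,-50],255],[[0,0,0],[42,0,-90],255],[[0,0,0],[42,0,-120],255],[[0,0,0],[42,0,-120],255]]'
python3 - <<'E'
from h import *
d=snap('side','d6');a=cv2.resize(d['pixels'][230:350,310:430],(400,400),interpolation=2)
s=snap('scene','s6');b=cv2.resize(s['pixels'][150:300,215:400],(400,400),interpolation=2);cv2.imwrite('pics/c6.png',np.hstack([a,b]))
v,u=np.mgrid[:400,:640]
O=np.array([.5137,.2238,0]);R=np.array([[.99,-.139,0],[.139,.99,0],[0,0,1]])
for d in (s,d):
  z=d['z_map'];p=np.stack([(u-d['cx'])/d['fx']*z,-(v-d['cy'])/d['fy']*z,-z,np.ones_like(z)],-1)@np.linalg.inv(d['extrinsics']).T
  q=(p[z>0][:,:3]-O)@R.T;q=q[(abs(q[:,1])<.018)&(q[:,2]>.02)&(q[:,2]<.06)&(q[:,0]<-.05)&(q[:,0]>-.1)]
  for h in(.025,.03,.035,.04,.045,.05,.055):
    k=abs(q[:,2]-h)<.0025;print(h,k.sum(),np.median(q[k,0]) if k.any() else '')
E
```

```text
clock: 11.7
tcp_pos: [0.359, 0.25, 0.1498]
orientation: [179.7, 20.3, 171.8]
force: [0.9, 1.7, 0.3]
width: 0.002
finger_force: 0.0
0.025 48 -0.0703251721733917
0.03 26 -0.06839377472027218
0.035 32 -0.06875356364010676
0.04 27 -0.0685520083865365
0.045 27 -0.06871405872456562
0.05 31 -0.06865037700310028
0.055 63 -0.0667208992956045
0.025 17 -0.06861341330423401
0.03 20 -0.06373364644157747
0.035 9 -0.06177040056368107
0.04 4 -0.06241024640985553
0.045 1 -0.06547505365974024
0.05 3 -0.06517172593456917
0.055 6 -0.0543817333699904
```

View pics/c6.png

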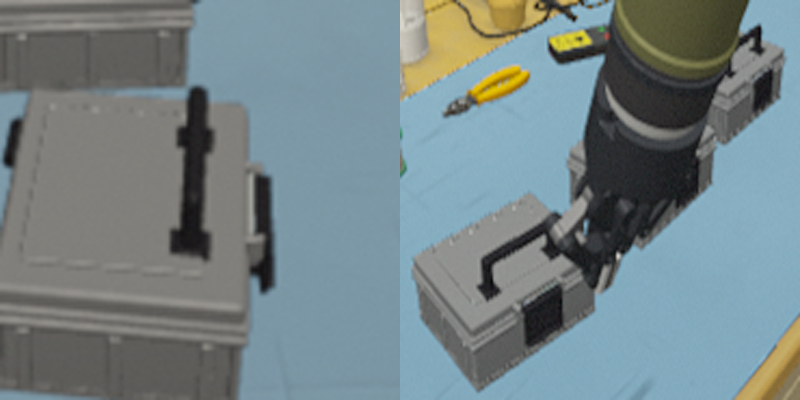

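The catch hangs vertically against the front: its face measures x -68.6 mm at every height from z 30 to 50 mm, with the lip at about -70. The lid is flush and the arm is clear.

```bash
python3 -c "
from station import finish_job
print(finish_job())"
```

```text
the job is handed in; nothing more can be done
None
```

I lifted the loose case's lid about 16 mm by its handle, let it down, and pushed its catch fully shut; I kept clear of the other two cases and handed the job in at about 12 s on the robot's clock.

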